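Tip steel tube stubs into the angle-iron trough

ROBOT

A 7-joint arm with a two-finger parallel gripper is mounted at the origin on the work surface. World frame = base frame: x ahead of the robot, y to its left, z up, the work surface at z = 0. Lengths are in m, angles in rad, forces in N, time in s.
With the tool pointing down it reaches from about 0.35 to 0.9 m from the base axis. Payload 7.2 kg.
Tool frame: the origin (TCP) lies between the finger pads; the fingertips stand 17 mm ahead of it and the grasp point (between the pads) lies 2 mm behind it (r.tip_reach is the distance from the TCP to the fingertips, in m); z points along the fingers, y is the line along which they close (so a half turn about z gives the same grasp; the last joint's range is limited). The gripper opens to 88 mm and grips with 3 to 60 N. Pads are 20 mm wide; open, the fingers measure 115 mm over their backs; the gripper's body (75 mm by 178 mm) begins 61 mm behind the grasp point.
Start: joints at [-0.068, 0.411, -0.013, 1.596, 0.006, 1.134, -0.082], TCP at [0.625, -0, 0.24] pointing down, gripper open.
Joint ranges: [-2.95, 2.95], [-0.29, 1.99], [-1.47, 1.44], [0.14, 2.54], [-1.03, 4.17], [0.13, 1.85], [-2.86, 2.86]. Speed limits (rad/s): [2.39, 2.39, 3.01, 3.01, 3.14, 3.14, 3.14].

INTERFACE

Orientations are given as a rotation vector (axis times angle).
In Python, from station import r, vision gives the robot as it stands. The module is installed in compiled form; this text tells all that it offers.
- The arm moves only by the tool apply_moves, never from a script. Its argument "rows" is a list of rows, each an object with "jaw": the opening, from 0 (shut) to 1 (fully open); "offset": the shift along the tool's x, y, z in mm, a list of three; "turn": the turn about the tool's z in rad. In form: [{"jaw": jaw, "offset": [dx, dy, dz], "turn": turn}, ...]. A call has exactly 10 rows; each row shifts and turns the commanded pose from where the row before left it, along the tool's axes as they then stand; what a row does not reach is not made up. A row lasts 1/8 s, in which the tool goes at most 62.5 mm and 10.7 degrees, less where a joint would pass 70% of its speed; a pose out of reach is approached as far as the arm can. A call is refused whole if a number of a shift passes 62.5 or a number of a turn 0.188, either way. A call with a gripper value outside its range is refused whole. The fingers move at their own pace and stop on an object; the grip force is fixed at half the most. Time passes only in rows, so rows that do not move let the fingers close, or fill a call up. It gives the time, the measured TCP pose, the force, the opening and the grip force at its end, in the units of the state.
- r.get_state(): the state, without advancing time (a new reading comes with each control period).
- vision.grab_frame(name): name is "scene" or "side" or "wrist"; returns the picture (480x640x3 uint8, blue, green, red); there is no depth.
- vision.camera_info(name): a dict with "fx", "fy", "cx", "cy" (pixels), "pose" (4x4, takes a point from camera to world coordinates). Camera axes: x right, y up, looking along -z (the intrinsics and any distortion apply to the point x, -y, -z); pixel columns grow to the right and rows downward; lengths in m; the calibration is good to about 2 mm. A picture is of the moment at which its call begins: read the wrist's pose just before it. camera_info takes no time and is no camera call; for the wrist camera it gives the pose at the moment of the call.
- r.hand_in(): hands the job in; it is judged then, once.
The state is a dict: "time_s": time; "joints": joint angles; "dq": joint speeds; "joint_efforts": joint torques, N m; "eef_pos": TCP position; "orientation": TCP orientation; "ft_force": force on the tool from outside, world axes, zero at the start; "moment": the same for the moment, N m; "opening": opening from 0.0 (shut) to 1.0 (fully open); "gripper_force": force on a finger pad.
Only numpy, scipy, OpenCV 4.12 (cv2) and the standard library are available. Lean on these libraries where they do the work, as an engineer would, in place of code of your own. Each camera call takes 0.05 s, during which the arm holds its last target. There are 200 camera calls.

TASK

Take the tray that holds the two steel tubes (not the copper ones) by its wooden crossbar, carry it over the red V-trough and tip it so that both tubes roll out over its open lip and lie in line along the trough's fold. Then stand the empty tray upright on the bench again, clear of the trough, and let go.

Things in the scene. Friction and masses are not known exactly. Their poses are not given: they have to be found in the camera images.
- tray_handle (a point): Centre of the tray's wooden crossbar: 150 mm long (y), 12 mm thick (x), 16 mm high, its centre 84 mm above the bench and tray underside. Fingers fit across it along x from above. Axes are the tray's: -x to its open lip, at first roughly towards the robot; z up. Grey tray, 300 g: from 45 mm before the bar (lip) to 40 mm behind, 156 mm wide; side and back walls 34 mm high, straps at the bar's ends.
- trough_fold (a point): Middle of the inner fold of the V-trough, a red angle iron opening upward, fixed to a plate on the bench nearer the robot than the trays. The fold runs level along y, 240 mm long, 14 mm above the bench; z up, +x away from the robot. Its sides rise at 45 degrees to rims 57 mm from the fold in x, 71 mm above the bench; ends open. A tube resting in the V has its centre 19 mm above the fold.
- tube1_center (a point): A bright steel tube stub, 27 mm diameter, 60 mm long, 95 g; point at its centre, y axis along the tube. It starts in the tray, lying along the tray's y against the back wall, 23 mm behind the bar, 36 mm right of its middle, 20 mm above the bench. The tray floor falls 7 degrees to the back (14 to 4 mm up): carried level it keeps the tubes; lip tipped down 30 to 40 degrees, they roll out.
- tube2_center (a point): The second steel tube, equal to the first and end to end with it, 36 mm left of the bar's middle. Point at its centre, y axis along the tube. Two more trays just like it, one with two copper tubes and one empty, stand in the same row to its left or right, bars' middles 180 mm or more apart. A black tin and a hammer lie outside, over 300 mm left and right of straight ahead.
Things that resemble listed ones, but are neither listed nor needed, are in the scene too. Leave any green or pink look-alike of the part that bears tray_handle alone.

How it is judged:
By the outcome, as a careful person would: the job done as asked, in the order asked, and still so for the second after the job is handed in, with the robot touching nothing.
It also fails if it takes over 61 s, if anything falls off the work surface, if the arm or the gripper's body presses on something with over 40 N, if the wrist force passes 120 N, or if a joint passes its speed limit or range.

## Working session

There is one attempt and no reset: what is moved stays moved. The work goes in short steps, Python scripts to look and compute and a tool call to move; the robot and the scene stay as the last step left them, time stands still between calls to the robot, and variables do not carry over. Pictures are saved under pics/ and viewed, at most 10 in all, crops included, and the job is handed in when it is done.

Besides the shell and the picture viewer there is one more tool, called after ">>>" as name([rows], argument=value, ...), one row to a line, values as JSON. apply_moves: Moves the arm, as the interface text tells. Its arguments: {"type":"object","properties":{"rows":{"type":"array","items":{"type":"object","properties":{"jaw":{"type":"number"},"offset":{"type":"array","items":{"type":"number"}},"turn":{"type":"number"}}}}},"required":["rows"]}

```bash
mkdir -p pics; cat > h.py <<'E'
import numpy as np, cv2
from station import r, vision
from scipy.spatial.transform import Rotation as R
def ray(info,u,v):
    P=np.array(info["pose"]); d=P[:3,:3]@np.array([(u-info["cx"])/info["fx"],-(v-info["cy"])/info["fy"],-1]); return P[:3,3],d
def onz(info,u,v,z):
    o,d=ray(info,u,v); return o+d*(z-o[2])/d[2]
def proj(info,p):
    P=np.array(info["pose"]); c=P[:3,:3].T@(np.array(p)-P[:3,3]); return info["cx"]-info["fx"]*c[0]/c[2], info["cy"]+info["fy"]*c[1]/c[2]
E
python3 - <<'E'
from h import *
s=r.get_state(); print(s["time_s"],s["eef_pos"],R.from_rotvec(s["orientation"]).as_matrix().round(3),r.tip_reach)
for n in ["scene","side","wrist"]:
    i=vision.camera_info(n); print({k:(np.round(v,3).tolist()) if k!="x" and not isinstance(v,str) else v for k,v in i.items()})
    cv2.imwrite(f"pics/{n}0.png",vision.grab_frame(n))
E
```

```text
0.0 [ 6.24513231e-01 -1.14066576e-05  2.38824527e-01] [[-0.     1.    -0.002]
 [ 1.     0.    -0.   ]
 [-0.    -0.002 -1.   ]] 0.017
{'fx': 562.313, 'fy': 562.313, 'cx': 313.832, 'cy': 246.545, 'pose': [[-0.527, -0.577, 0.624, 1.282], [0.85, -0.368, 0.377, 0.564], [0.012, 0.729, 0.685, 0.855], [0.0, 0.0, 0.0, 1.0]]}
{'fx': 443.701, 'fy': 443.701, 'cx': 314.061, 'cy': 241.124, 'pose': [[-0.965, 0.191, -0.18, 0.39], [-0.262, -0.742, 0.617, 0.74], [-0.016, 0.643, 0.766, 0.85], [0.0, 0.0, 0.0, 1.0]]}
{'fx': 399.366, 'fy': 399.366, 'cx': 317.915, 'cy': 240.862, 'pose': [[1.0, -0.001, 0.003, 0.624], [0.0, 0.959, 0.284, 0.077], [-0.003, -0.284, 0.959, 0.384], [0.0, 0.0, 0.0, 1.0]]}
```

View pics/scene0.png

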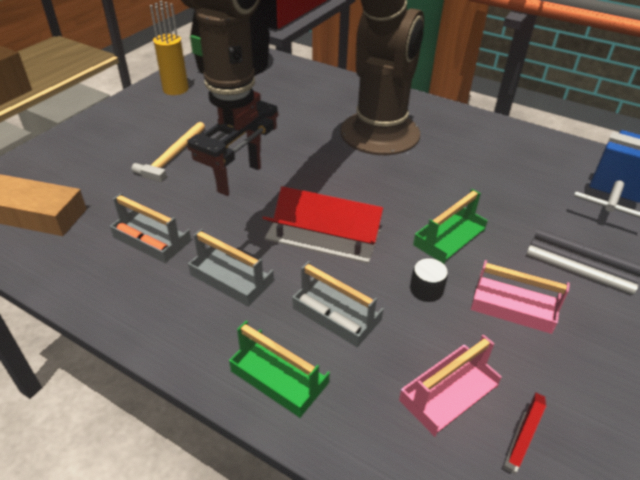

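View pics/side0.png

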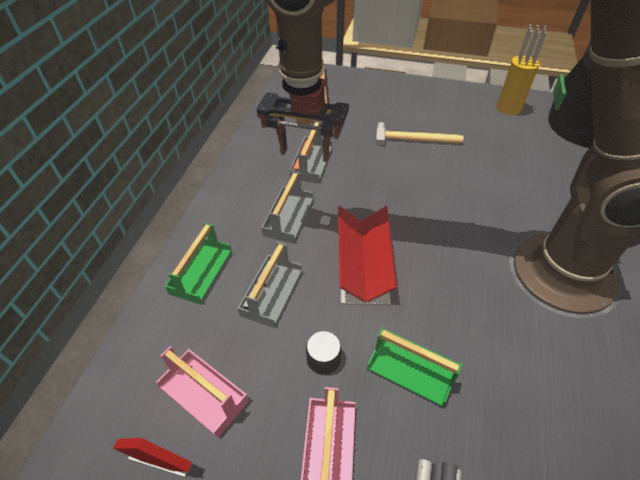

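Scene: grey trays – copper tubes (150,228), empty (231,267), steel tubes (338,303); green trays (450,230),(280,368) and pink (517,297),(450,385) are look-alikes. Side: the steel one should be (271,286). The choice is scene (338,303); the trough is at (328,222). Next, a close crop.

```bash
python3 - <<'E'
from h import *
a=cv2.imread("pics/scene0.png")[180:345,265:395]; b=cv2.imread("pics/side0.png")[195:335,235:405]
a=cv2.resize(a,None,fx=3.5,fy=3.5,interpolation=cv2.INTER_CUBIC)[:577,:400] if 0 else cv2.resize(a,(390,495),interpolation=cv2.INTER_CUBIC)
b=cv2.resize(b,(408,336),interpolation=cv2.INTER_CUBIC)
o=np.zeros((495,800,3),np.uint8); o[:,:390]=a; o[:336,392:]=b; cv2.imwrite("pics/crop0.png",o)
E
```

```text
(no output)
```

View pics/crop0.png

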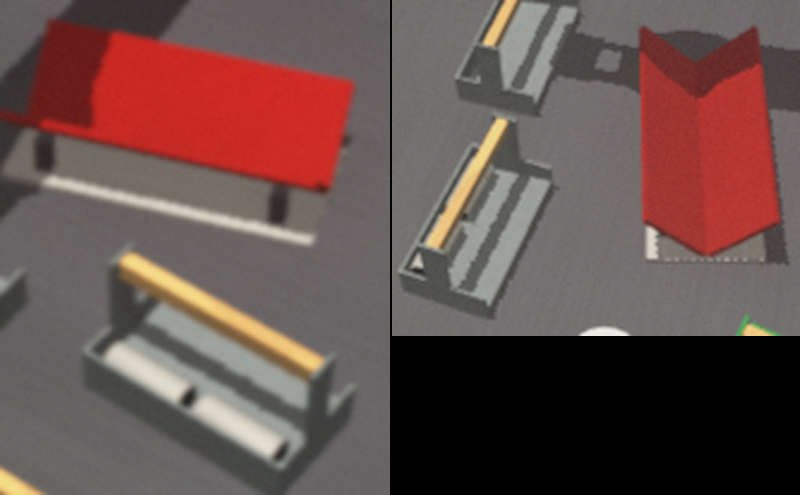

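```bash
python3 - <<'E'
from h import *
S=vision.camera_info("scene");D=vision.camera_info("side")
def tri(a,b):
    A=[];B=[]
    for i,p in((S,a),(D,b)):
        o,d=ray(i,*p); d/=np.linalg.norm(d); M=np.eye(3)-np.outer(d,d); A.append(M);B.append(M@o)
    return np.linalg.lstsq(np.vstack(A),np.hstack(B),rcond=None)[0].round(4)
print("bar",tri((307.3,267.3),(280.8,246.3)),tri((371.7,301.7),(252.1,296.3)))
for p in((307.3,267.3),(371.7,301.7)):print(" sc",onz(S,*p,.092).round(4))
for p in((280.8,246.3),(252.1,296.3)):print(" sd",onz(D,*p,.092).round(4))
for n,p,z in(("far",(338.3,206.7),.071),("far",(340.4,287.5),.071),("near",(386.3,206.7),.071),("near",(396.3,287.5),.071),("fold",(362.1,235.4),.014),("fold",(366.7,301.25),.014)):print(n,onz(D,*p,z).round(4))
for p in((281.7,186.7),(382.7,207.7),(374,242.3)):print("scene rim",onz(S,*p,.071).round(4))
E
```

```text
bar [0.6376 0.1597 0.0869] [0.6521 0.3046 0.0916]
 sc [0.6427 0.1637 0.092 ]
 sc [0.6541 0.3078 0.092 ]
 sd [0.636  0.1621 0.092 ]
 sd [0.6519 0.3014 0.092 ]
far [ 0.5449 -0.0086  0.071 ]
far [0.4864 0.2215 0.071 ]
near [ 0.4314 -0.0376  0.071 ]
near [0.3729 0.192  0.071 ]
fold [0.4764 0.0189 0.014 ]
fold [0.4292 0.2045 0.014 ]
scene rim [ 0.4368 -0.0356  0.071 ]
scene rim [0.3799 0.1944 0.071 ]
scene rim [0.4903 0.2299 0.071 ]
```

>>> apply_moves([
  {"jaw": 0.6, "offset": [47, 4, 0], "turn": 0},
  {"jaw": 0.6, "offset": [47, 4, 0], "turn": 0},
  {"jaw": 0.6, "offset": [47, 4, 0], "turn": 0},
  {"jaw": 0.6, "offset": [47, 4, 0], "turn": 0},
  {"jaw": 0.6, "offset": [46, 5, 0], "turn": 0},
  {"jaw": 0.6, "offset": [0, 0, 10], "turn": 0.1},
  {"jaw": 0.6, "offset": [0, 0, 20], "turn": 0},
  {"jaw": 0.6, "offset": [0, 0, 10], "turn": 0},
  {"jaw": 0.6, "offset": [0, 0, 0], "turn": 0},
  {"jaw": 0.6, "offset": [0, 0, 0], "turn": 0},
])

```text
time_s: 1.4
eef_pos: [0.6464, 0.2339, 0.2003]
orientation: [2.33, 2.107, 0.001]
ft_force: [-0.5, 0.3, -0.3]
opening: 0.605
gripper_force: 0.0
```

```bash
python3 - <<'E'
from h import *
s=r.get_state(); print(s["time_s"],s["eef_pos"],R.from_rotvec(s["orientation"]).as_matrix().round(3),s["opening"])
i=vision.camera_info("wrist"); print(np.round(i["pose"],4).tolist())
np.save("w1.npy",i["pose"])
cv2.imwrite("pics/wrist1.png",vision.grab_frame("wrist"))
E
```

```text
1.4 [0.64638808 0.23393067 0.20034144] [[ 0.1    0.995  0.001]
 [ 0.995 -0.1    0.   ]
 [ 0.     0.001 -1.   ]] 0.6045656106988898
[[0.995, 0.0955, 0.0287, 0.653], [-0.0997, 0.9541, 0.2825, 0.3102], [-0.0004, -0.2839, 0.9588, 0.345], [0.0, 0.0, 0.0, 1.0]]
```

View pics/wrist1.png

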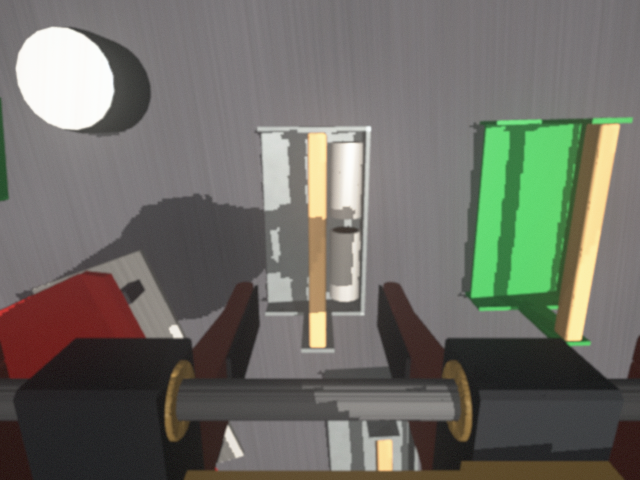

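Wrist view: the tray holds two steel tubes at (347,180) and (345,265). Its bar runs from (317,135) to (317,345), parallel to the fingers' plane, and lies centred between the fingers.

```bash
python3 - <<'E'
from h import *
i=vision.camera_info("wrist")
a,b=onz(i,317,135,.092),onz(i,317,346,.092);print(a,b,(a+b)/2,np.linalg.norm(a-b))
print(onz(i,187,340,.0))
E
```

```text
[0.65176183 0.30302687 0.092     ] [0.63707266 0.15744504 0.092     ] [0.64441725 0.23023596 0.092     ] 0.1463210242178141
[0.50606314 0.12113304 0.        ]
```

>>> apply_moves([
  {"jaw": 0.5, "offset": [-4, -1.5, 0], "turn": 0},
  {"jaw": 0.5, "offset": [0, 0, 40], "turn": 0},
  {"jaw": 0.5, "offset": [0, 0, 40], "turn": 0},
  {"jaw": 0.5, "offset": [0, 0, 38], "turn": 0},
  {"jaw": 0.5, "offset": [0, 0, 0], "turn": 0},
  {"jaw": 0, "offset": [0, 0, 0], "turn": 0},
  {"jaw": 0, "offset": [0, 0, 0], "turn": 0},
  {"jaw": 0, "offset": [0, 0, 0], "turn": 0},
  {"jaw": 0, "offset": [0, 0, 0], "turn": 0},
  {"jaw": 0, "offset": [0, 0, 0], "turn": 0},
])

```text
time_s: 2.7
eef_pos: [0.645, 0.2303, 0.0827]
orientation: [2.329, 2.107, 0.003]
ft_force: [1.8, 0.4, 6.0]
opening: 0.139
gripper_force: 30.0
```

>>> apply_moves([
  {"jaw": 0, "offset": [0, 0, -8], "turn": 0},
  {"jaw": 0, "offset": [0, 0, -20], "turn": 0},
  {"jaw": 0, "offset": [0, 0, -30], "turn": 0},
  {"jaw": 0, "offset": [0, 0, -30], "turn": 0},
  {"jaw": 0, "offset": [0, 0, -22], "turn": 0},
  {"jaw": 0, "offset": [0, 0, -10], "turn": -0.05},
  {"jaw": 0, "offset": [0, 0, 0], "turn": -0.1},
  {"jaw": 0, "offset": [0, 0, 0], "turn": -0.1},
  {"jaw": 0, "offset": [0, 0, 0], "turn": -0.07},
  {"jaw": 0, "offset": [0, 0, 0], "turn": -0.03},
])

```text
time_s: 3.95
eef_pos: [0.6438, 0.23, 0.2022]
orientation: [-1.926, -2.482, 0.001]
ft_force: [0.3, -0.1, -5.9]
opening: 0.134
gripper_force: 30.0
```

>>> apply_moves([
  {"jaw": 0, "offset": [-4, -8, 0], "turn": 0},
  {"jaw": 0, "offset": [-9, -18, 0], "turn": 0},
  {"jaw": 0, "offset": [-13, -26, 0], "turn": 0},
  {"jaw": 0, "offset": [-13, -27, 0], "turn": 0},
  {"jaw": 0, "offset": [-13, -26, 0], "turn": 0},
  {"jaw": 0, "offset": [-10, -22, 0], "turn": 0},
  {"jaw": 0, "offset": [-9, -18, 0], "turn": 0},
  {"jaw": 0, "offset": [-7, -14, 0], "turn": 0},
  {"jaw": 0, "offset": [-5, -10, 0], "turn": 0},
  {"jaw": 0, "offset": [-3, -6, 0], "turn": 0},
])

```text
time_s: 5.2
eef_pos: [0.4955, 0.1032, 0.2018]
orientation: [1.927, 2.481, 0.0]
ft_force: [0.7, -0.1, -5.7]
opening: 0.136
gripper_force: 30.0
```

```bash
python3 - <<'E'
from h import *
s=r.get_state(); print(s["time_s"],s["eef_pos"],R.from_rotvec(s["orientation"]).as_matrix().round(3),s["opening"],s["ft_force"])
im=vision.grab_frame("side"); cv2.imwrite("pics/side2.png",im)
a=cv2.resize(im[130:340,230:430],(571,600),interpolation=cv2.INTER_CUBIC); cv2.imwrite("pics/side2c.png",a)
E
```

```text
5.2 [0.49554229 0.10324065 0.20181166] [[-0.247  0.969  0.   ]
 [ 0.969  0.247  0.   ]
 [ 0.     0.    -1.   ]] 0.13595371685624583 [ 0.66202045 -0.05950037 -5.67089717]
```

View pics/side2c.png

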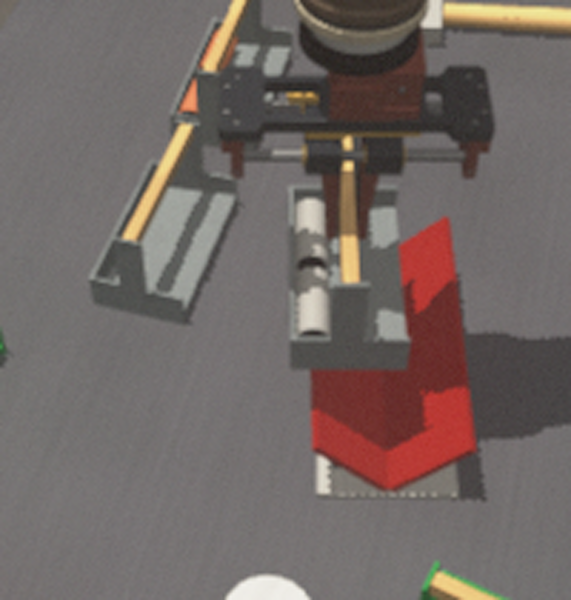

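The side view shows the tray level above the trough's far half, both steel tubes against its back wall ((312,225),(312,310) in the crop).

>>> apply_moves([
  {"jaw": 0, "offset": [-2, -3, 6], "turn": 0},
  {"jaw": 0, "offset": [0, -2, 12], "turn": 0},
  {"jaw": 0, "offset": [0, 0, 12], "turn": 0},
  {"jaw": 0, "offset": [0, 0, 8], "turn": 0},
  {"jaw": 0, "offset": [0, 0, 4], "turn": 0},
  {"jaw": 0, "offset": [0, 0, 2], "turn": 0},
  {"jaw": 0, "offset": [0, 0, 1], "turn": 0},
  {"jaw": 0, "offset": [0, 0, 1], "turn": 0},
  {"jaw": 0, "offset": [0, 0, 1], "turn": 0},
  {"jaw": 0, "offset": [0, 0, 0], "turn": 0},
])

```text
time_s: 6.5
eef_pos: [0.4915, 0.1003, 0.1547]
orientation: [1.927, 2.481, 0.0]
ft_force: [-0.5, -1.3, -5.6]
opening: 0.136
gripper_force: 30.0
```

```bash
python3 - <<'E'
from h import *
s=r.get_state(); print(s["eef_pos"],s["ft_force"],s["moment"])
im=vision.grab_frame("scene")
a=cv2.resize(im[130:290,250:430],(675,600),interpolation=cv2.INTER_CUBIC); cv2.imwrite("pics/scene3c.png",a)
E
```

```text
[0.49149165 0.1003316  0.15468608] [-0.46549588 -1.31571712 -5.56388696] [-0.03452358  0.01905226  0.01672673]
```

View pics/scene3c.png

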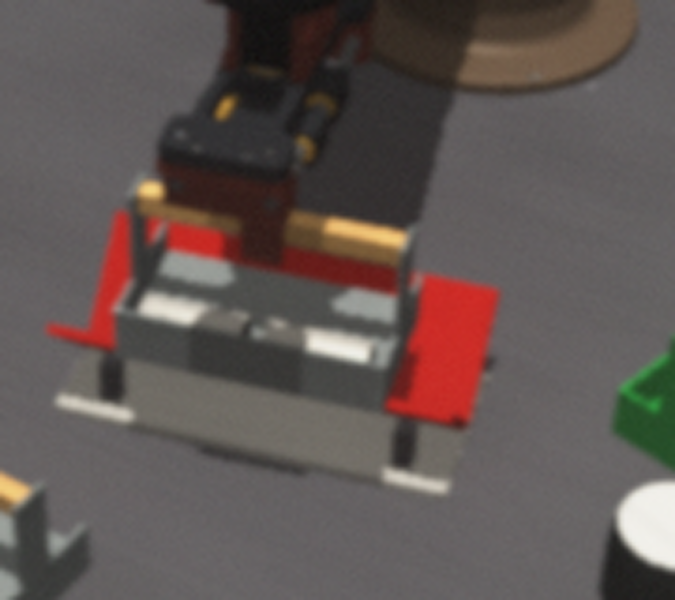

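The tray stands level over the far rim, its back edge about parallel to it, with tubes at (170,308) and (335,343); no contact yet by force.

>>> apply_moves([
  {"jaw": 0, "offset": [0, 0, 1], "turn": 0},
  {"jaw": 0, "offset": [0, 0, 1], "turn": 0},
  {"jaw": 0, "offset": [0, 0, 1], "turn": 0},
  {"jaw": 0, "offset": [0, 0, 0], "turn": 0},
  {"jaw": 0, "offset": [0, 0, 0], "turn": 0},
  {"jaw": 0, "offset": [0, 0, 0], "turn": 0},
  {"jaw": 0, "offset": [0, 0, 0], "turn": 0},
  {"jaw": 0, "offset": [0, 0, 0], "turn": 0},
  {"jaw": 0, "offset": [0, 0, 0], "turn": 0},
  {"jaw": 0, "offset": [0, 0, 0], "turn": 0},
])

```text
time_s: 7.8
eef_pos: [0.4917, 0.1004, 0.1521]
orientation: [1.927, 2.481, 0.001]
ft_force: [-3.6, -0.8, 5.2]
opening: 0.132
gripper_force: 30.0
```

>>> apply_moves([
  {"jaw": 0, "offset": [0, -3, 1], "turn": 0},
  {"jaw": 0, "offset": [0, -3, 1], "turn": 0},
  {"jaw": 0, "offset": [0, 0, 0], "turn": 0},
  {"jaw": 0, "offset": [0, 0, 0], "turn": 0},
  {"jaw": 0, "offset": [0, 0, 0], "turn": 0},
  {"jaw": 0, "offset": [0, 0, 0], "turn": 0},
  {"jaw": 0, "offset": [0, 0, 0], "turn": 0},
  {"jaw": 0, "offset": [0, 0, 0], "turn": 0},
  {"jaw": 0, "offset": [0, 0, 0], "turn": 0},
  {"jaw": 0, "offset": [0, 0, 0], "turn": 0},
])

```text
time_s: 9.05
eef_pos: [0.4889, 0.0997, 0.1513]
orientation: [1.924, 2.477, 0.01]
ft_force: [3.1, 0.3, 6.0]
opening: 0.134
gripper_force: 30.0
```

```bash
python3 - <<'E'
from h import *
s=r.get_state(); print(s["eef_pos"],s["ft_force"],s["moment"],s["joint_efforts"],s["dq"])
print(R.from_rotvec(s["orientation"]).as_matrix().round(3))
im=vision.grab_frame("scene")
a=cv2.resize(im[150:270,270:380],(550,600),interpolation=cv2.INTER_CUBIC); cv2.imwrite("pics/scene4c.png",a)
E
```

```text
[0.48893444 0.0997149  0.15133111] [3.06074006 0.2690988  5.97127913] [ 0.17408333 -1.1272093  -0.02309426] [-2.18110350e-01 -4.23705769e+01 -7.62163047e-01 -1.96661013e+01
 -3.07759233e-01  1.52180985e+00 -3.29891911e-03] [ 1.12858113e-03  5.80197077e-05  1.34012079e-03 -1.73311163e-03
  8.73486230e-04  1.34259998e-03  8.75994432e-04]
[[-0.247  0.969  0.007]
 [ 0.969  0.247  0.002]
 [ 0.     0.008 -1.   ]]
```

>>> apply_moves([
  {"jaw": 0.2, "offset": [0, 0, 0], "turn": 0},
  {"jaw": 0.2, "offset": [0, 0, 0], "turn": 0},
  {"jaw": 0.2, "offset": [0, -8, 3], "turn": 0},
  {"jaw": 0.2, "offset": [0, -9, 4], "turn": 0},
  {"jaw": 0.2, "offset": [0, -8, 4], "turn": 0},
  {"jaw": 0.2, "offset": [0, 0, 0], "turn": 0},
  {"jaw": 0.2, "offset": [0, 0, 0], "turn": 0},
  {"jaw": 0.2, "offset": [0, 0, 0], "turn": 0},
  {"jaw": 0.2, "offset": [0, 0, 0], "turn": 0},
  {"jaw": 0.2, "offset": [0, 0, 0], "turn": 0},
])

```text
time_s: 10.35
eef_pos: [0.4616, 0.0927, 0.1387]
orientation: [1.927, 2.481, 0.0]
ft_force: [-2.4, 0.1, 0.1]
opening: 0.201
gripper_force: 1.4
```

```bash
python3 - <<'E'
from h import *
s=r.get_state(); print(s["eef_pos"],s["ft_force"],s["moment"],s["opening"])
a=vision.grab_frame("scene");b=vision.grab_frame("side")
a=cv2.resize(a[150:270,270:385],(400,417),interpolation=cv2.INTER_CUBIC);b=cv2.resize(b[190:310,305:420],(400,417),interpolation=cv2.INTER_CUBIC)
cv2.imwrite("pics/both5.png",np.hstack([a,b]))
E
```

```text
[0.46158513 0.09273203 0.1386997 ] [-2.4078287   0.14653866  0.12118151] [-0.26945471  0.59664823 -0.03844747] 0.2012384983877834
```

View pics/both5.png

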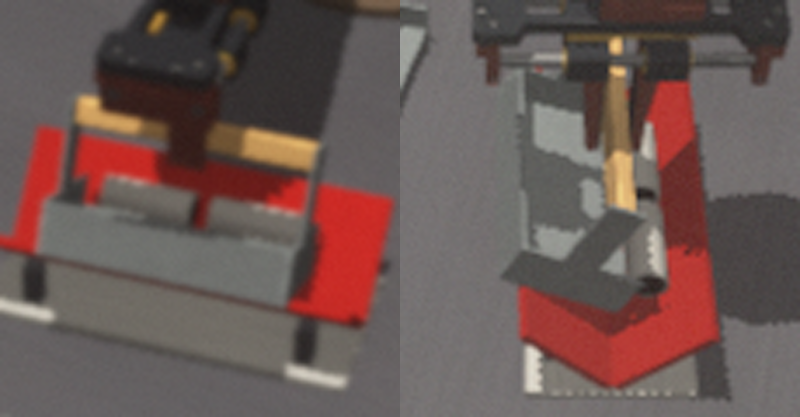

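The tray tipped about 28°. Both tubes have left it and perch between its lip and the near wall (side crop (650,260)). I'll tip it further, clamp it tilted and draw it back up the slope so they drop to the fold.

>>> apply_moves([
  {"jaw": 0.235, "offset": [0, 0, 0], "turn": 0},
  {"jaw": 0.235, "offset": [0, -5, 5], "turn": 0},
  {"jaw": 0.235, "offset": [0, -6, 6], "turn": 0},
  {"jaw": 0.235, "offset": [0, 0, 0], "turn": 0},
  {"jaw": 0.235, "offset": [0, 0, 0], "turn": 0},
  {"jaw": 0.1, "offset": [0, 0, 0], "turn": 0},
  {"jaw": 0.1, "offset": [0, 0, 0], "turn": 0},
  {"jaw": 0.1, "offset": [0, 0, 0], "turn": 0},
  {"jaw": 0.1, "offset": [0, 0, 0], "turn": 0},
  {"jaw": 0.1, "offset": [0, 0, 0], "turn": 0},
])

```text
time_s: 11.7
eef_pos: [0.4494, 0.0896, 0.1275]
orientation: [-1.926, -2.48, 0.004]
ft_force: [-8.0, -2.1, 2.7]
opening: 0.198
gripper_force: 30.0
```

```bash
python3 - <<'E'
from h import *
s=r.get_state(); print(s["eef_pos"],s["ft_force"],s["moment"],s["opening"])
a=vision.grab_frame("scene");b=vision.grab_frame("side")
a=cv2.resize(a[150:270,270:385],(400,417),interpolation=cv2.INTER_CUBIC);b=cv2.resize(b[190:310,305:420],(400,417),interpolation=cv2.INTER_CUBIC)
cv2.imwrite("pics/both6.png",np.hstack([a,b]))
E
```

```text
[0.44944728 0.08959627 0.12753499] [-8.04673919 -2.09761678  2.70354166] [-0.39007689  1.52547118 -0.05952343] 0.1981266463979261
```

>>> apply_moves([
  {"jaw": 0.1, "offset": [0, 6, -3], "turn": 0},
  {"jaw": 0.1, "offset": [0, 10, -6], "turn": 0},
  {"jaw": 0.1, "offset": [0, 10, -7], "turn": 0},
  {"jaw": 0.1, "offset": [0, 12, -9], "turn": 0},
  {"jaw": 0.1, "offset": [0, 12, -10], "turn": 0},
  {"jaw": 0.1, "offset": [0, 10, -15], "turn": 0},
  {"jaw": 0.1, "offset": [0, 10, -20], "turn": 0},
  {"jaw": 0.1, "offset": [0, 0, -20], "turn": 0},
  {"jaw": 0.1, "offset": [0, 0, -10], "turn": 0},
  {"jaw": 0.1, "offset": [0, 0, 0], "turn": 0},
])

```text
time_s: 13.05
eef_pos: [0.5191, 0.1074, 0.228]
orientation: [1.927, 2.48, 0.002]
ft_force: [-0.6, 0.2, -4.3]
opening: 0.134
gripper_force: 30.0
```

```bash
python3 - <<'E'
from h import *
s=r.get_state(); print(s["eef_pos"],s["ft_force"],s["moment"],s["opening"])
a=vision.grab_frame("scene");b=vision.grab_frame("side")
a=cv2.resize(a[120:270,270:385],(400,522),interpolation=cv2.INTER_CUBIC);b=cv2.resize(b[160:310,305:420],(400,522),interpolation=cv2.INTER_CUBIC)
cv2.imwrite("pics/both7.png",np.hstack([a,b]))
E
```

```text
[0.51909388 0.10742521 0.22798963] [-0.62860215  0.15198798 -4.29076553] [ 0.01538654 -0.026627   -0.00913631] 0.13350824529349278
```

View pics/both7.png

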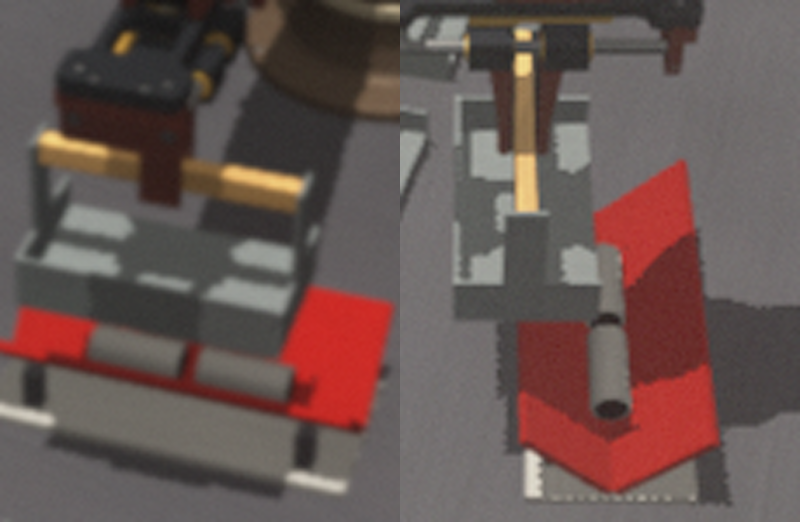

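Both tubes lie in line along the fold (side crop (608,285),(610,365)). The empty tray is level again in the grip. I'll take it back to where it stood.

>>> apply_moves([
  {"jaw": 0.1, "offset": [7, 12, 0], "turn": 0},
  {"jaw": 0.1, "offset": [15, 26, 0], "turn": 0},
  {"jaw": 0.1, "offset": [20, 34, 0], "turn": 0},
  {"jaw": 0.1, "offset": [20, 34, 0], "turn": 0},
  {"jaw": 0.1, "offset": [16, 28, 0], "turn": 0},
  {"jaw": 0.1, "offset": [10, 18, 0], "turn": 0.05},
  {"jaw": 0.1, "offset": [0, 0, 0], "turn": 0.1},
  {"jaw": 0.1, "offset": [0, 0, 0], "turn": 0.1},
  {"jaw": 0.1, "offset": [0, 0, 0], "turn": 0.1},
  {"jaw": 0.1, "offset": [0, 0, 0], "turn": 0},
])

```text
time_s: 14.4
eef_pos: [0.6441, 0.231, 0.2266]
orientation: [-2.328, -2.109, 0.001]
ft_force: [-0.9, 0.2, -3.6]
opening: 0.139
gripper_force: 30.0
```

>>> apply_moves([
  {"jaw": 0.1, "offset": [0, 0, 15], "turn": 0},
  {"jaw": 0.1, "offset": [0, 0, 25], "turn": 0},
  {"jaw": 0.1, "offset": [0, 0, 30], "turn": 0},
  {"jaw": 0.1, "offset": [0, 0, 30], "turn": 0},
  {"jaw": 0.1, "offset": [0, 0, 15], "turn": 0},
  {"jaw": 0.1, "offset": [0, 0, 8], "turn": 0},
  {"jaw": 0.1, "offset": [0, 0, 4], "turn": 0},
  {"jaw": 0.1, "offset": [0, 0, 2], "turn": 0},
  {"jaw": 0.1, "offset": [0, 0, 0], "turn": 0},
  {"jaw": 0.1, "offset": [0, 0, 0], "turn": 0},
])

```text
time_s: 15.65
eef_pos: [0.6444, 0.2303, 0.0993]
orientation: [2.329, 2.107, 0.001]
ft_force: [0.2, -0.3, -4.1]
opening: 0.13
gripper_force: 30.0
```

>>> apply_moves([
  {"jaw": 0.1, "offset": [0, 0, 2], "turn": 0},
  {"jaw": 0.1, "offset": [0, 0, 2], "turn": 0},
  {"jaw": 0.1, "offset": [0, 0, 2], "turn": 0},
  {"jaw": 0.1, "offset": [0, 0, 2], "turn": 0},
  {"jaw": 0.1, "offset": [0, 0, 0], "turn": 0},
  {"jaw": 0.1, "offset": [0, 0, 0], "turn": 0},
  {"jaw": 0.1, "offset": [0, 0, 0], "turn": 0},
  {"jaw": 0.1, "offset": [0, 0, 0], "turn": 0},
  {"jaw": 0.1, "offset": [0, 0, 0], "turn": 0},
  {"jaw": 0.1, "offset": [0, 0, 0], "turn": 0},
])

```text
time_s: 16.9
eef_pos: [0.6441, 0.2302, 0.0907]
orientation: [2.33, 2.108, 0.0]
ft_force: [0.5, -0.4, -3.9]
opening: 0.136
gripper_force: 30.0
```

>>> apply_moves([
  {"jaw": 0.1, "offset": [0, 0, 2], "turn": 0},
  {"jaw": 0.1, "offset": [0, 0, 2], "turn": 0},
  {"jaw": 0.1, "offset": [0, 0, 1], "turn": 0},
  {"jaw": 0.1, "offset": [0, 0, 1], "turn": 0},
  {"jaw": 0.1, "offset": [0, 0, 0], "turn": 0},
  {"jaw": 0.1, "offset": [0, 0, 0], "turn": 0},
  {"jaw": 0.1, "offset": [0, 0, 0], "turn": 0},
  {"jaw": 0.1, "offset": [0, 0, 0], "turn": 0},
  {"jaw": 0.1, "offset": [0, 0, 0], "turn": 0},
  {"jaw": 0.1, "offset": [0, 0, 0], "turn": 0},
])

```text
time_s: 18.15
eef_pos: [0.6445, 0.2302, 0.0867]
orientation: [2.33, 2.107, 0.002]
ft_force: [-4.3, -2.0, 10.7]
opening: 0.133
gripper_force: 30.0
```

>>> apply_moves([
  {"jaw": 0.1, "offset": [0, 0, -1], "turn": 0},
  {"jaw": 0.1, "offset": [0, 0, 0], "turn": 0},
  {"jaw": 0.2, "offset": [0, 0, 0], "turn": 0},
  {"jaw": 0.35, "offset": [0, 0, 0], "turn": 0},
  {"jaw": 0.5, "offset": [0, 0, 0], "turn": 0},
  {"jaw": 0.5, "offset": [0, 0, 0], "turn": 0},
  {"jaw": 0.5, "offset": [0, 0, -20], "turn": 0},
  {"jaw": 0.5, "offset": [0, 0, -40], "turn": 0},
  {"jaw": 0.5, "offset": [0, 0, -40], "turn": 0},
  {"jaw": 0.5, "offset": [0, 0, -40], "turn": 0},
])

```text
time_s: 19.4
eef_pos: [0.6442, 0.2302, 0.2287]
orientation: [2.329, 2.107, 0.003]
ft_force: [0.5, 0.3, -0.6]
opening: 0.496
gripper_force: 0.0
```

```bash
python3 - <<'E'
from h import *
s=r.get_state(); print(s["eef_pos"],s["ft_force"],s["opening"])
cv2.imwrite("pics/side8.png",vision.grab_frame("side")[130:400,150:500])
E
```

```text
[0.64424609 0.23023144 0.22873415] [ 0.48697593  0.31480171 -0.55934195] 0.49629586476684845
```

View pics/side8.png

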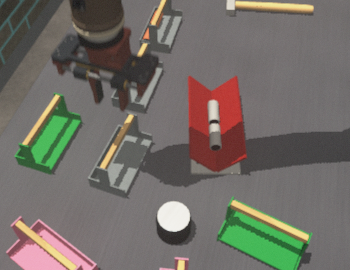

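The tray stands upright, empty and clear at (122,155), and both tubes lie in line in the fold at (213,108) and (215,135). The gripper is clear.

```bash
python3 -c "
from station import r
print(r.hand_in())"
```

```text
the job is handed in; nothing more can be done
None
```

Job handed in at about 19.5 s: both steel tubes lie in line along the trough's fold, and the empty tray stands upright where it started, clear of the trough and released.

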